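Free the setting pin from under the flanges

TASK

The red-headed setting pin was left in the sleeve of the green stand, underneath two flanges. Take off the gold flange and park it on the middle of the yellow mat, park the grey flange on the middle of the blue mat, draw the pin straight up out of its sleeve and put it foot down in the red pot (not the blue one); then put the grey flange back on the middle of the stand and the gold one centred on top of it, as they were. Set the flanges down flat, do not drop them.

Things in the scene. Friction and masses are not known exactly. Their poses are not given: they have to be found in the camera images.
- gold_flange: Gold (brass-coloured) square flange: 76 x 76 mm plate, 6 mm thick, with a round collar standing up from its middle (outside 46 mm, bore 34 mm right through, top 26 mm above the plate's underside). Origin: centre of the plate's underside; z up the bore; x, y along its sides. 0.15 to 0.4 kg; grip across the collar. At the start it rests on the grey collar's rim, origin 76 mm above the table.
- grey_flange: Grey steel square flange: 100 x 100 mm plate, 6 mm thick, with a round collar standing up from its middle (outside 46 mm, bore 34 mm right through, top 26 mm above the plate's underside). Origin: centre of the plate's underside; z up the bore; x, y along its sides. 0.15 to 0.4 kg; grip across the collar. Starts on the stand's top, origin 50 mm above the table.
- pin: Pin: steel shaft 16 mm thick, 44 mm long, under a round red head of diameter 26 mm, 22 mm high. Origin: centre of the shaft's foot; z towards the head. About 0.1 kg. Starts upright in the stand's sleeve, head resting on the stand's top (origin 6 mm, head 50 to 72 mm above the table) inside the grey flange's bore: its red top shows through the bores, it can be gripped once both flanges are off.
- stand: Green square block, 116 x 116 mm and 50 mm high, fixed, with the sleeve in the middle of its top: a vertical hole of 17.5 mm diameter, 45 mm deep. Origin: centre of its underside on the table; z up.
- yellow_mat: Yellow square mat with a grid of dark lines, 140 x 140 mm, 6 mm thick, fixed on the table: parking place of the gold flange. Origin: centre of its underside; its top is 6 mm above.
- blue_mat: Blue square mat with a grid of dark lines, 140 x 140 mm, 6 mm thick, fixed on the table: parking place of the grey flange. Origin: centre of its underside; its top is 6 mm above.
- red_pot: Red open round pot, fixed on the table, 40 mm high, outside diameter 44 mm, inside diameter 36 mm, floor 5 mm thick. Origin: centre of its underside. The pin stands or leans loosely in it, its head above the rim.
- blue_pot: Blue open round pot, fixed, same shape and sizes as the red one, same origin. Not for this pin; stays empty.
Not all that is in view belongs to the job. Several things have the shape of the grey_flange; the one meant has the colours described above.

How it is judged:
By the outcome, as a careful person would: the job done as asked, in the order asked, and still so for the second after the job is handed in, with the robot touching nothing.
It also fails if it takes over 118 s, if anything falls off the work surface, if the arm or the gripper's body presses on something with over 40 N, if the wrist force passes 120 N, or if a joint passes its speed limit or range.

ROBOT

A 6-joint arm with a two-finger parallel gripper is mounted at the origin on the work surface. World frame = base frame: x ahead of the robot, y to its left, z up, the work surface at z = 0. Lengths are in m, angles in rad, forces in N, time in s.
With the tool pointing down it reaches from about 0.25 to 0.775 m from the base axis. Payload 4 kg.
Tool frame: the origin (TCP) lies on the centre line of the jaws, within the pads' length; the fingertips stand 14 mm ahead of it and the grasp point (between the pads) lies 5 mm behind it (robot.tcp_to_tips is the distance from the TCP to the fingertips, in m); z points along the fingers, y is the line along which they close (so a half turn about z gives the same grasp; the last joint's range is limited). The gripper opens to 94 mm and grips with 3 to 60 N. Pads are 16 mm wide; open, the fingers measure 119 mm over their backs; the gripper's body (75 mm by 177 mm) begins 78 mm behind the grasp point.
Start: joints at [1.132, 0.087, 1.371, -0, 1.684, -0.103], TCP at [0.181, 0.519, 0.22] pointing down, gripper open.
Joint ranges: [-3.1, 3.1], [-0.76, 2.03], [0.27, 2.55], [-1.08, 4.22], [0.17, 2.65], [-2.57, 2.57]. Speed limits (rad/s): [2.79, 2.79, 3.14, 3.14, 3.14, 3.14].

INTERFACE

Orientations are given as [roll, pitch, yaw] about the fixed x, y, z axes, in that order (R = Rz(yaw) Ry(pitch) Rx(roll)).
In Python, from bench import robot gives the robot as it stands.
- The arm moves only by the tool carry_out, never from a script. Its argument "increments" is a list of rows, each a list of 3 entries, a list of its own where there are three numbers: the closure in counts, from 0 (fully open) to 255 (shut), then the shift along the tool's x, y, z in mm, then the turn about the tool's z in degrees. In form: [[fingers, [dx, dy, dz], twist], ...]. A call has 1 to 8 rows; each row shifts and turns the commanded pose from where the row before left it, along the tool's axes as they then stand; what a row does not reach is not made up. A row lasts 1/10 s, in which the tool goes at most 50 mm and 8.59 degrees, less where a joint would pass 70% of its speed; a pose out of reach is approached as far as the arm can. A call with a gripper value outside its range is refused whole. The fingers move at their own pace and stop on an object; the grip force is fixed at half the most. Time passes only in rows, so rows that do not move let the fingers close. It gives the time, the measured TCP pose, the force, the opening and the grip force at its end, in the units of the state.
- robot.get_obs(): the state, without advancing time (a new reading comes with each control period).
- robot.snapshot(name): name is "side" or "top" or "wrist"; returns the picture (420x560x3 uint8, blue, green, red); there is no depth.
- robot.get_calibration(name): a dict with "vfov" (degrees; the focal length in pixels is half the picture's height over the tangent of half this angle, whatever the lens; pixels are square), "cx", "cy" (the principal point, pixels), "T" (4x4, takes a point from camera to world coordinates). Camera axes: x right, y down, z forward; pixel columns grow to the right and rows downward; lengths in m; the calibration is good to about 2 mm. The wrist camera is an equidistant fisheye: a pixel r from the principal point sees the ray r / f radians off the axis. A picture is of the moment at which its call begins: read the wrist's pose just before it. get_calibration takes no time and is no camera call; for the wrist camera it gives the pose at the moment of the call.
- robot.close_job(): hands the job in; it is judged then, once.
The state is a dict: "time": time; "joint_positions": joint angles; "qvel": joint speeds; "joint_torque": joint torques, N m; "tool_pos": TCP position; "ee_rot": TCP orientation; "wrist_force": force on the tool from outside, world axes, zero at the start; "wrist_torque": the same for the moment, N m; "width": finger opening in m; "finger_force": force on a finger pad.
Only numpy, scipy, OpenCV 4.12 (cv2) and the standard library are available. Lean on these libraries where they do the work, as an engineer would, in place of code of your own. Each camera call takes 0.05 s, during which the arm holds its last target. There are 200 camera calls.

## Working session

There is one attempt and no reset: what is moved stays moved. The work goes in short steps, Python scripts to look and compute and a tool call to move; the robot and the scene stay as the last step left them, time stands still between calls to the robot, and variables do not carry over. Pictures are saved under pics/ and viewed, at most 14 in all, crops included, and the job is handed in when it is done.

Besides the shell and the picture viewer there is one more tool, called after "Request:" as name(argument=value, ...), one argument or row to a line, values as JSON. carry_out: Moves the arm, as the interface text tells. Its arguments: {"type":"object","properties":{"increments":{"type":"array","items":{"type":"array"}}},"required":["increments"]}

```bash
mkdir -p pics; ls; python3 - <<'E'
from bench import robot
import cv2, numpy as np
o=robot.get_obs(); print({k:np.round(v,3) for k,v in o.items()})
for n in("side","top","wrist"):
    c=robot.get_calibration(n); print(n,c["vfov"],c["cx"],c["cy"],np.round(c["T"],4).tolist())
    cv2.imwrite(f"pics/{n}0.png",robot.snapshot(n))
E
```

```text
pics
{'time': np.float64(0.0), 'joint_positions': array([ 1.132,  0.088,  1.372, -0.   ,  1.684, -0.103]), 'qvel': array([ 0.001,  0.   ,  0.001, -0.   , -0.001, -0.001]), 'joint_torque': array([ 0.0000e+00, -3.4018e+01, -3.0243e+01,  7.2000e-02,  3.3000e-02,
       -0.0000e+00]), 'tool_pos': array([0.181, 0.519, 0.218]), 'ee_rot': array([-3.139, -0.   ,  2.806]), 'wrist_force': array([ 0.419,  0.094, -0.328]), 'wrist_torque': array([ 0.016, -0.016, -0.008]), 'finger_force': np.float64(0.0), 'width': np.float64(0.094)}
side 49.507530194939875 280.8680683189495 212.45072939066355 [[0.9515, -0.1406, 0.2735, 0.1442], [-0.3074, -0.4597, 0.8332, -0.9065], [0.0086, -0.8769, -0.4806, 0.6065], [0.0, 0.0, 0.0, 1.0]]
top 46.040581374551664 280.3086301574918 215.043137963086 [[-0.0256, -0.9982, 0.0534, 0.3775], [-0.9996, 0.0251, -0.0117, -0.0026], [0.0103, -0.0537, -0.9985, 1.0868], [0.0, 0.0, 0.0, 1.0]]
wrist 65.70646984690485 281.80086691533756 214.95658986700033 [[0.3295, 0.9118, 0.2449, 0.1099], [0.9442, -0.3175, -0.0881, 0.5432], [-0.0026, 0.2602, -0.9655, 0.3835], [0.0, 0.0, 0.0, 1.0]]
```

View pics/top0.png

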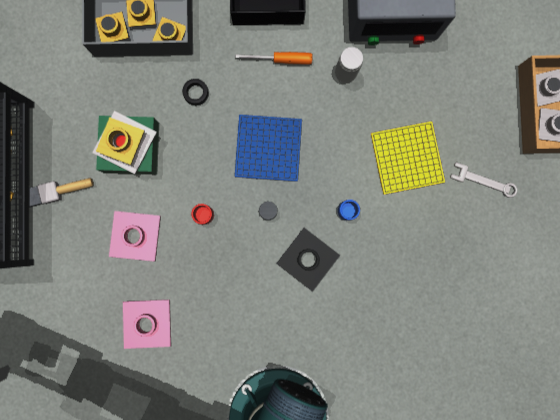

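View pics/side0.png

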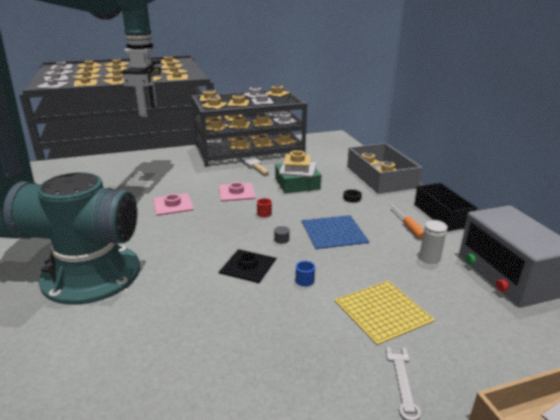

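The top view shows the stack at about (122,140): gold on light grey, on the green stand, with red showing in the bore. The yellow mat is at (408,157), the blue mat at (268,148), the red pot at (203,214) and the blue pot at (348,210). Things with the grey flange's shape are pink (134,236), pink (146,324), black (308,259) and the light-grey one on the stand under the gold. Only the last fits: it's steel grey and sits on the stand. I'll measure next and make one confirming crop.

```bash
cat > h.py <<'E'
import cv2, numpy as np
from bench import robot
def ray(n,uv,c=None):
    c=c or robot.get_calibration(n); T=np.array(c["T"]); f=210/np.tan(np.radians(c["vfov"])/2)
    d=np.array([uv[0]-c["cx"],uv[1]-c["cy"]])/f
    if n=="wrist":
        r=np.linalg.norm(d); v=np.r_[d/max(r,1e-9)*np.sin(r),np.cos(r)]
    else: v=np.r_[d,1]
    v=T[:3,:3]@v; return T[:3,3],v/np.linalg.norm(v)
def plane(R,z): p,v=R; return p+v*(z-p[2])/v[2]
def cross(R1,R2):
    (p,a),(q,b)=R1,R2; s,t=np.linalg.lstsq(np.c_[a,-b],q-p,rcond=None)[0]
    A,B=p+s*a,q+t*b; return (A+B)/2,np.linalg.norm(A-B)
HS={"red":((172,8),120,60),"yel":((18,34),110,90),"blue":((105,125),110,40),"green":((60,95),70,20)}
def mask(im,col):
    h=cv2.cvtColor(im,cv2.COLOR_BGR2HSV).astype(int); (a,b),s,v=HS[col]; H=h[...,0]
    m=((H>=a)&(H<=b)) if a<b else ((H>=a)|(H<=b))
    return (m&(h[...,1]>=s)&(h[...,2]>=v)).astype(np.uint8)*255
def blobs(im,col,amin=40,close=0):
    m=mask(im,col)
    if close: m=cv2.morphologyEx(m,cv2.MORPH_CLOSE,np.ones((close,close)))
    C=[c for c in cv2.findContours(m,cv2.RETR_EXTERNAL,cv2.CHAIN_APPROX_NONE)[0] if cv2.contourArea(c)>=amin]
    return sorted(C,key=cv2.contourArea,reverse=True)
E
python3 - <<'E'
from h import *
for n in("top","side"):
    im=cv2.imread(f"pics/{n}0.png")
    for col in HS:
        for c in blobs(im,col,40,5 if col in("yel","blue") else 0)[:8]:
            r=cv2.minAreaRect(c); x,y,w,h=cv2.boundingRect(c)
            print(n,col,np.round(r[0],1),np.round(r[1],1),round(r[2]),cv2.contourArea(c),(x,y,w,h))
a=cv2.imread("pics/top0.png")[95:190,75:180]; b=cv2.imread("pics/side0.png")[140:200,260:335]
cv2.imwrite("pics/crop0.png",np.hstack([cv2.resize(a,(420,380),interpolation=2),cv2.resize(b,(375,380),interpolation=2)]))
E
```

```text
top red [201.8 213.8] [20.5 19.8] 45 317.0 (191, 204, 22, 21)
top red [120.  140.5] [11.  8.] 90 71.0 (116, 135, 9, 12)
top red [418.7  37.7] [ 5.8 10.2] 83 45.5 (414, 35, 11, 7)
top yel [407.5 157.3] [63.1 63.5] 79 3868.0 (371, 121, 74, 74)
top yel [139.9  20.1] [40.7 89.8] 89 1910.0 (95, 0, 91, 42)
top yel [119.6 140.7] [37.2 37. ] 21 1302.0 (96, 118, 48, 47)
top yel [ 73.8 186.1] [ 7.8 34.9] 76 231.5 (57, 179, 35, 15)
top blue [267.9 147.6] [63.  62.4] 4 3801.0 (235, 115, 67, 66)
top blue [348.5 209.5] [19. 21.] 90 328.5 (338, 200, 22, 20)
top green [277.5 394. ] [50. 97.] 90 1673.5 (229, 369, 98, 51)
top green [145.5 156.5] [13.2 30. ] 4 204.5 (138, 142, 15, 30)
top green [109.1 168.3] [32.6 12.1] 27 202.5 (96, 156, 31, 16)
top green [265.  412.5] [13. 26.] 90 171.0 (252, 406, 27, 14)
top green [143.3 118.4] [26.8 10.3] 27 139.5 (129, 117, 26, 13)
top green [ 99.6 125.7] [ 9.1 25.5] 24 114.0 (98, 116, 12, 24)
top green [373.   39.5] [ 9. 10.] 90 82.5 (368, 35, 11, 10)
side red [263.5 207.5] [17. 13.] 90 193.5 (257, 199, 14, 18)
side red [502.  284.5] [11. 12.] 90 111.0 (496, 279,
[... 434 characters left out ...]
16)
side yel [236.5 121. ] [12. 23.] 90 161.5 (225, 115, 24, 13)
side blue [334.9 231.4] [28.4 61.6] 84 1345.0 (303, 216, 65, 32)
side blue [305. 273.] [24. 18.] 90 366.5 (296, 261, 19, 25)
side green [ 58.4 217.8] [72.9 92.2] 87 4109.5 (12, 179, 95, 75)
side green [ 89.9 277.3] [ 46.7 100.2] 79 3059.5 (40, 249, 99, 54)
side green [98.5 16.5] [ 33. 103.] 90 1194.0 (47, 0, 104, 34)
side green [ 15.5 138. ] [196.  31.] 90 1021.0 (0, 40, 32, 197)
side green [298.5 181.4] [18.  42.1] 86 505.5 (277, 171, 43, 21)
side green [470.5 258.5] [11. 11.] 90 95.0 (465, 253, 12, 12)
side green [ 99.1 214.6] [10.7 52.5] 5 70.5 (94, 189, 14, 53)
side green [118.  214.6] [11.2 48.2] 11 63.0 (113, 192, 16, 48)
```

View pics/crop0.png

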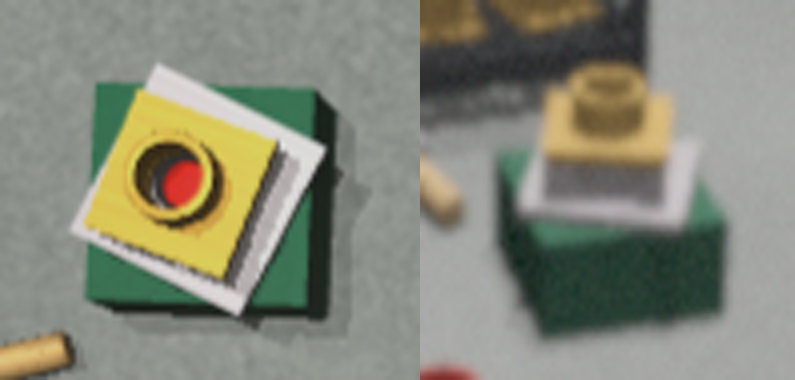

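The crop confirms the target: the light-grey steel flange lies directly under the gold one on the green stand, with the red pin head in the bore. The gold collar rim's centre is at about (118.2,140) in the top view and (297.6,153.4) in the side view.

```bash
python3 - <<'E'
from h import *
for nm,t,s,z in [("goldrim",(118.2,140),(297.6,153.4),.102),("yellow",(407.5,157.3),(384.2,310),.006),("blue",(267.9,147.6),(334.9,231.4),.006),("redpot",(202.3,214),(263.8,202.5),.04),("bluepot",(348.5,209.8),(305.3,266),.04),]:
    X,e=cross(ray("top",t),ray("side",s)); print(nm,"2view",np.round(X,4),"gap",round(e,4),"plane",np.round(plane(ray("top",t),z)[:2],4))
for t,z in [((119.6,140.7),.082),((120,140.5),.072),((127,142.5),.05)]: print(t,plane(ray("top",t),z)[:2].round(4))
o=robot.get_obs(); y=o["ee_rot"][2]
d=plane(ray("top",(118.2,140)),.102)[:2]-o["tool_pos"][:2]
R=np.array([[np.cos(y),np.sin(y)],[np.sin(y),-np.cos(y)]]); print("to gold, tool xy mm",R.T@d*1000,y)
E
```

```text
goldrim 2view [0.5912 0.3062 0.1022] gap 0.0047 plane [0.589  0.3069]
yellow 2view [ 0.559  -0.302   0.0009] gap 0.0047 plane [ 0.556  -0.2995]
blue 2view [5.886e-01 7.400e-03 1.000e-04] gap 0.0053 plane [0.5849 0.0083]
redpot 2view [0.4411 0.1506 0.0355] gap 0.002 plane [0.4399 0.1502]
bluepot 2view [ 0.4431 -0.1612  0.0368] gap 0.004 plane [ 0.441 -0.16 ]
(119.6, 140.7) [0.5918 0.3104]
(120, 140.5) [0.5943 0.3127]
(127, 142.5) [0.5944 0.3048]
to gold, tool xy mm [-454.97436364  -65.75506491] 2.8058341535033477
```

Request:
carry_out(
  increments=[
    [0, [-40, -6, 0], 0],
    [0, [-50, -8, 0], 0],
    [0, [-50, -8, 0], 0],
    [0, [-50, -8, 0], 0],
    [0, [-50, -8, 0], 0],
    [0, [-50, -8, 0], 0],
    [0, [-40, -8, 0], 0],
    [0, [-30, -5, 0], 0],
  ],
)

```text
time: 0.95
tool_pos: [0.5009, 0.3444, 0.2187]
ee_rot: [-3.141, -0.0, 2.804]
wrist_force: [0.2, 0.1, 0.2]
width: 0.0938
finger_force: 0.0
```

```bash
python3 - <<'E'
from h import *
import json
o=robot.get_obs(); c=robot.get_calibration("wrist"); im=robot.snapshot("wrist"); cv2.imwrite("pics/w1.png",im)
json.dump({k:np.array(v).tolist() for k,v in c.items()},open("w1.json","w")); print(o["tool_pos"],o["ee_rot"],o["qvel"].round(2))
E
```

```text
[0.50094161 0.34441683 0.21869856] [-3.14053477e+00 -3.61750454e-04  2.80350000e+00] [-0.41  0.29 -0.34  0.02  0.06 -0.42]
```

View pics/w1.png

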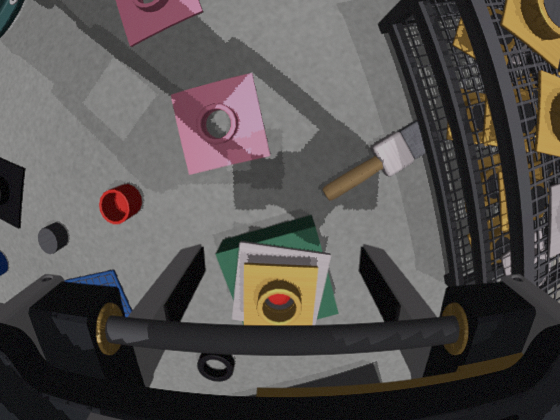

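The wrist view shows the gold collar at about (278,300), partly hidden by the gripper bar. The red pot is at (121,203) and pink at (218,122). I'll move on over the stack and look from two places.

Request:
carry_out(
  increments=[
    [0, [-30, -4, 0], 0],
    [0, [-30, -3, 0], 0],
    [0, [0, 0, 0], 0],
    [0, [0, 0, 0], 0],
    [0, [0, 0, 0], 0],
  ],
)

```text
time: 1.5
tool_pos: [0.5523, 0.3207, 0.2194]
ee_rot: [-3.142, -0.001, 2.807]
wrist_force: [0.5, 0.4, 0.4]
width: 0.0941
finger_force: 0.0
```

```bash
cat > look.py <<'E'
from h import *
import json,sys
n=sys.argv[1]
o=robot.get_obs(); c=robot.get_calibration("wrist"); im=robot.snapshot("wrist"); cv2.imwrite(f"pics/{n}.png",im)
json.dump({k:np.array(v).tolist() for k,v in c.items()},open(n+".json","w")); print(o["tool_pos"],o["ee_rot"],np.abs(o["qvel"]).max().round(3))
E
python3 look.py w2
```

```text
[0.55227688 0.32071004 0.21935289] [-3.14154170e+00 -9.22938394e-04  2.80671787e+00] 0.01
```

Request:
carry_out(
  increments=[
    [0, [-35, 0, 0], 0],
    [0, [0, 0, 0], 0],
    [0, [0, 0, 0], 0],
    [0, [0, 0, 0], 0],
  ],
)

```text
time: 1.95
tool_pos: [0.5853, 0.3093, 0.2198]
ee_rot: [3.141, -0.0, 2.807]
wrist_force: [-0.2, 0.4, 0.7]
width: 0.0939
finger_force: 0.0
```

```bash
python3 look.py w3; python3 -c "
import cv2,numpy as np
a,b=[cv2.imread(f'pics/{n}.png')[130:380,160:400] for n in('w2','w3')]
cv2.imwrite('pics/c23.png',cv2.resize(np.hstack([a,b]),None,fx=1.66,fy=1.66,interpolation=2))"
```

```text
[0.58530542 0.30932384 0.21984876] [ 3.14115334e+00 -3.18970908e-04  2.80697384e+00] 0.006
```

View pics/c23.png

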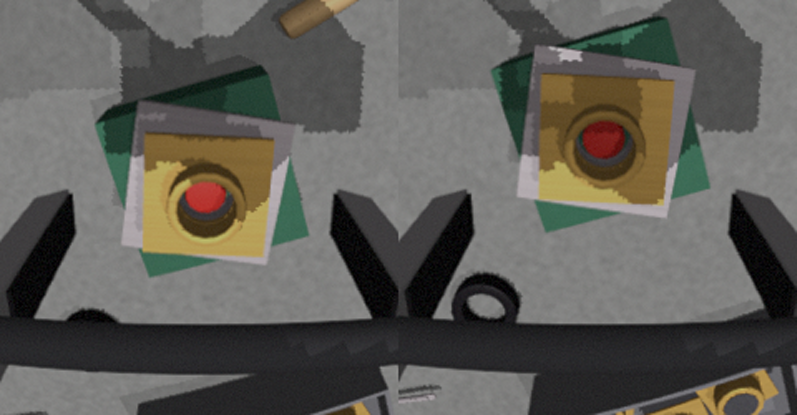

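In both crops the gold collar lies midway between the fingers. Its rim centre is about (283.5,252.3) full-frame in w2 and (284.5,217.4) in w3.

```bash
python3 - <<'E'
from h import *
import json
C={n:json.load(open(n+".json")) for n in("w2","w3")}
pts={"w2":(283.5,252.3),"w3":(284.5,217.4)}
X,e=cross(*[ray("wrist",pts[n],C[n]) for n in pts]); print("rim",X.round(4),e.round(4))
for n in pts:
    im=cv2.imread(f"pics/{n}.png"); print(n,"rim@.102",plane(ray("wrist",pts[n],C[n]),.102).round(4))
    sub=lambda col,zc: [c for c in blobs(im,col,60,3) if abs(cv2.minAreaRect(c)[0][0]-284)<30 and abs(cv2.minAreaRect(c)[0][1]-235)<45]
    for col,z in(("yel",.082),("red",.072)):
        for c in sub(col,z)[:2]:
            r=cv2.minAreaRect(c); print(col,np.round(r[0],1),np.round(r[1],1),plane(ray("wrist",r[0],C[n]),z).round(4))
    # grey plate & stand corners read from crop
crn={"w2":[(139,101),(299,124),(267,264),(122,245)],"w3":[(536-398.4,46),(695-398.4,69),(667-398.4,217),(517-398.4,196)]}
st={"w2":[(96,123),(264,67),(308,237),(149,276)],"w3":[(491-398.4,68),(664-398.4,17),(710-398.4,188),(546-398.4,231)]}
for n in crn:
    for nm,c,z in(("grey",crn,.056),("stand",st,.05)):
        P=np.array([plane(ray("wrist",(160+x/1.66,130+y/1.66),C[n]),z) for x,y in c[n]])
        print(n,nm,P.mean(0).round(4),"diag",np.linalg.norm(P[0]-P[2]).round(4),np.linalg.norm(P[1]-P[3]).round(4))
E
```

```text
rim [0.5917 0.3083 0.0909] 0.0011
w2 rim@.102 [0.5874 0.3092 0.102 ]
yel [284.1 247.4] [77.5 71.2] [0.5901 0.3089 0.082 ]
red [283. 249.] [18. 24.] [0.595  0.3061 0.072 ]
w3 rim@.102 [0.589  0.3097 0.102 ]
yel [284.1 213.6] [79.4 75.4] [0.5905 0.3089 0.082 ]
red [283.5 214. ] [22. 25.] [0.5933 0.3074 0.072 ]
w2 grey [0.5946 0.3081 0.056 ] diag 0.141 0.143
w2 stand [0.5918 0.3074 0.05  ] diag 0.1629 0.1653
w3 grey [0.5944 0.3074 0.056 ] diag 0.1401 0.1408
w3 stand [0.5924 0.3075 0.05  ] diag 0.1636 0.1621
```

Request:
carry_out(
  increments=[
    [0, [-5.6, 1.1, 25], 0],
    [0, [0, 0, 35], 0],
    [0, [0, 0, 30], 0],
    [0, [0, 0, 20], 0],
    [0, [0, 0, 10], 0],
    [0, [0, 0, 0], 0],
    [0, [0, 0, 0], 0],
  ],
)

```text
time: 2.7
tool_pos: [0.5923, 0.3083, 0.101]
ee_rot: [3.14, 0.002, 2.806]
wrist_force: [1.3, 0.2, -0.6]
width: 0.094
finger_force: 0.0
```

Request:
carry_out(
  increments=[
    [255, [0, 0, 0], 0],
    [255, [0, 0, 0], 0],
    [255, [0, 0, 0], 0],
    [255, [0, 0, 0], 0],
    [255, [0, 0, 0], 0],
    [255, [0, 0, 0], 0],
    [255, [0, 0, 0], 0],
    [255, [0, 0, 0], 0],
  ],
)

```text
time: 3.5
tool_pos: [0.592, 0.308, 0.0995]
ee_rot: [3.141, 0.0, 2.806]
wrist_force: [1.0, 0.6, 0.3]
width: 0.0455
finger_force: 30.0
```

Request:
carry_out(
  increments=[
    [255, [0, 0, -10], 0],
    [255, [0, 0, -20], 0],
    [255, [0, 0, -30], 0],
    [255, [0, 0, 0], 0],
    [255, [-5, -18, 0], 0],
    [255, [-10, -35, 0], 0],
    [255, [-13, -46, 0], 0],
    [255, [-13, -46, 0], 0],
  ],
)

```text
time: 4.3
tool_pos: [0.5811, 0.1549, 0.1568]
ee_rot: [-3.139, -0.003, 2.807]
wrist_force: [1.6, -0.4, -1.6]
width: 0.0457
finger_force: 30.0
```

Request:
carry_out(
  increments=[
    [255, [-13, -46, 0], 0],
    [255, [-13, -46, 0], 0],
    [255, [-13, -46, 0], 0],
    [255, [-13, -46, 0], 0],
    [255, [-13, -46, 0], 0],
    [255, [-13, -46, 0], 0],
    [255, [-13, -46, 0], 0],
    [255, [-10, -35, 0], 0],
  ],
)

```text
time: 5.1
tool_pos: [0.5579, -0.2162, 0.157]
ee_rot: [-3.141, -0.004, 2.803]
wrist_force: [1.0, -1.0, -2.2]
width: 0.0456
finger_force: 30.0
```

Request:
carry_out(
  increments=[
    [255, [-10, -35, 0], 0],
    [255, [-5, -15, 0], 0],
    [255, [0, 0, 0], 0],
    [255, [0, 0, 0], 0],
    [255, [0, 0, 0], 0],
  ],
)

```text
time: 5.6
tool_pos: [0.5583, -0.2634, 0.1591]
ee_rot: [3.141, -0.001, 2.808]
wrist_force: [0.5, -0.0, -2.0]
width: 0.0458
finger_force: 30.0
```

```bash
python3 look.py w4; python3 - <<'E'
from h import *
cv2.imwrite("pics/top4.png",robot.snapshot("top"))
E
```

```text
[ 0.55825746 -0.2633534   0.15907239] [ 3.14059576e+00 -1.01488727e-03  2.80765660e+00] 0.01
```

View pics/w4.png

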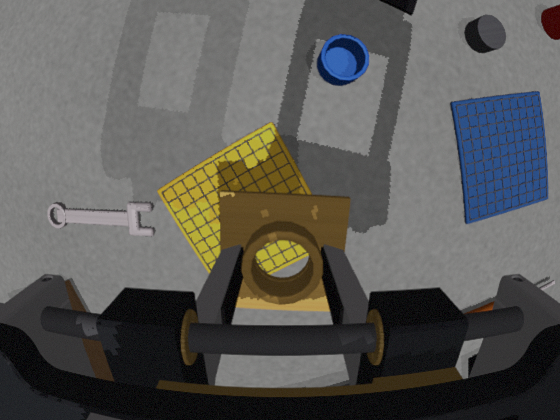

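The gold flange is held level in the jaws. The yellow mat's corners show at (272,124) and (158,192), the blue mat's at (451,102), (540,92), (548,206) and (467,222), and the blue pot's rim is at about (344,58).

```bash
python3 - <<'E'
from h import *
import json
c=json.load(open("w4.json")); g=lambda p,z=.006: plane(ray("wrist",p,c),z)[:2]
a,b=g((272,124)),g((158,192)); e=a-b; n=np.array([-e[1],e[0]])/np.linalg.norm(e)
for s in(1,-1): print("yellow",((a+b)/2+s*.07*n).round(4),"edge",np.linalg.norm(e).round(4))
B=np.array([g(p) for p in((451,102),(540,92),(548,206),(467,222))]); print("blue",B.mean(0).round(4),[np.linalg.norm(B[i]-B[i-1]).round(4) for i in range(4)])
print("bpot",g((344,58),.04).round(4))
T=cv2.imread("pics/top0.png")
for col,k in(("yel",0),("blue",0)):
    q=cv2.approxPolyDP(cv2.convexHull(blobs(T,col,40,5)[k]),6,True)[:,0]
    P=np.array([plane(ray("top",x),.006)[:2] for x in q.astype(float)]); print(col,len(q),P.mean(0).round(4),[np.linalg.norm(P[i]-P[i-1]).round(4) for i in range(len(P))])
E
```

```text
yellow [ 0.4213 -0.326 ] edge 0.1371
yellow [ 0.5593 -0.3024] edge 0.1371
blue [0.5876 0.005 ] [np.float64(0.1362), np.float64(0.1405), np.float64(0.1473), np.float64(0.1381)]
bpot [ 0.4431 -0.1669]
yel 4 [ 0.5558 -0.2996] [np.float64(0.1365), np.float64(0.1386), np.float64(0.1356), np.float64(0.1383)]
blue 4 [0.5854 0.008 ] [np.float64(0.136), np.float64(0.1375), np.float64(0.1361), np.float64(0.1365)]
```

Request:
carry_out(
  increments=[
    [255, [-6, -18, 15], 0],
    [255, [-6, -17.5, 30], 0],
    [255, [0, 0, 35], 0],
    [255, [0, 0, 25], 0],
    [255, [0, 0, 15], 0],
    [255, [0, 0, 6], 0],
    [255, [0, 0, 0], 0],
    [255, [0, 0, 0], 0],
  ],
)

```text
time: 6.5
tool_pos: [0.559, -0.3032, 0.0351]
ee_rot: [-3.141, 0.003, 2.806]
wrist_force: [0.4, 0.3, -1.9]
width: 0.0456
finger_force: 30.0
```

Request:
carry_out(
  increments=[
    [255, [0, 0, 1], 0],
    [255, [0, 0, 1], 0],
    [255, [0, 0, 1], 0],
    [255, [0, 0, 0], 0],
    [255, [0, 0, 0], 0],
  ],
)

```text
time: 7.0
tool_pos: [0.5579, -0.3026, 0.0305]
ee_rot: [3.142, 0.0, 2.806]
wrist_force: [0.7, 0.0, -1.3]
width: 0.0459
finger_force: 30.0
```

Request:
carry_out(
  increments=[
    [255, [0, 0, 0.7], 0],
    [255, [0, 0, 0], 0],
    [255, [0, 0, 0.7], 0],
    [255, [0, 0, 0], 0],
    [255, [0, 0, 0], 0],
  ],
)

```text
time: 7.5
tool_pos: [0.5579, -0.3026, 0.0295]
ee_rot: [3.142, 0.0, 2.806]
wrist_force: [-1.2, 0.7, 0.9]
width: 0.0456
finger_force: 30.0
```

Request:
carry_out(
  increments=[
    [0, [0, 0, 0], 0],
    [0, [0, 0, 0], 0],
    [0, [0, 0, 0], 0],
    [0, [0, 0, 0], 0],
    [0, [0, 0, -10], 0],
    [0, [0, 0, -30], 0],
    [0, [0, 0, -45], 0],
    [0, [0, 0, -45], 0],
  ],
)

```text
time: 8.3
tool_pos: [0.5575, -0.3023, 0.1604]
ee_rot: [3.141, -0.001, 2.806]
wrist_force: [0.3, -0.1, -0.2]
width: 0.094
finger_force: 0.0
```

Request:
carry_out(
  increments=[
    [0, [5, 20, 0], 0],
    [0, [13, 46, 0], 0],
    [0, [13, 46, 0], 0],
    [0, [13, 46, 0], 0],
    [0, [13, 46, 0], 0],
    [0, [13, 46, 0], 0],
    [0, [13, 46, 0], 0],
    [0, [13, 46, 0], 0],
  ],
)

```text
time: 9.1
tool_pos: [0.5795, 0.0542, 0.1594]
ee_rot: [3.141, 0.001, 2.806]
wrist_force: [0.1, 0.1, 0.2]
width: 0.0941
finger_force: 0.0
```

Request:
carry_out(
  increments=[
    [0, [13, 46, 0], 0],
    [0, [13, 46, 0], 0],
    [0, [13, 46, 0], 0],
    [0, [13, 46, 0], 0],
    [0, [13, 46, 0], 0],
    [0, [13, 46, 0], 0],
    [0, [0, 0, 0], 0],
    [0, [0, 0, 0], 0],
  ],
)

```text
time: 9.9
tool_pos: [0.5965, 0.3393, 0.1584]
ee_rot: [-3.14, -0.0, 2.808]
wrist_force: [-0.4, -0.2, 0.1]
width: 0.0938
finger_force: 0.0
```

```bash
python3 look.py w5; python3 - <<'E'
from h import *
t=robot.snapshot("top"); cv2.imwrite("pics/top5.png",t)
w=cv2.imread("pics/w5.png")
a=cv2.resize(t[115:200,365:450],(400,400),interpolation=2); b=cv2.resize(w[120:320,180:380],(400,400),interpolation=2)
cv2.imwrite("pics/c5.png",np.hstack([a,b]))
E
```

```text
[0.59649962 0.33933577 0.1584193 ] [-3.14040618e+00 -4.89221998e-04  2.80821499e+00] 0.045
```

View pics/c5.png

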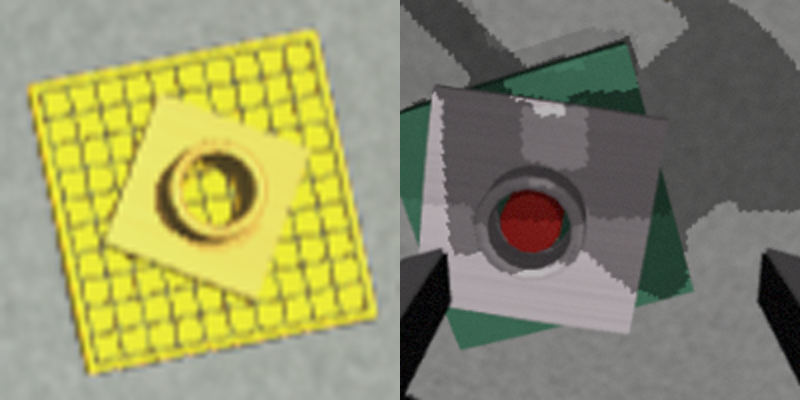

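Left crop: the gold flange lies flat on the yellow mat, about 2 mm from its centre. Right crop: the grey collar rim is at full-frame (245,231), the pin head at (246,231), and the tool stands about 30 mm too far in +y.

```bash
python3 - <<'E'
from h import *
import json
c=json.load(open("w5.json")); g=lambda p,z: plane(ray("wrist",(180+(p[0]-400)/2,120+p[1]/2),c),z)[:2]
print("rim",g((530,222),.076),"head",g((532,222),.072))
P=np.array([g(p,.056) for p in((434,86),(668,120),(630,334),(420,305))]);print("plate",P.mean(0),[np.linalg.norm(P[i]-P[i-1]).round(4) for i in range(4)])
P=np.array([g(p,.05) for p in((628,38),(692,291),(460,348))]);print("stand",(P[0]+P[2])/2,[np.linalg.norm(P[i]-P[i-1]).round(4) for i in range(3)])
r=blobs(cv2.imread("pics/w5.png")[150:320],"red",100)
for q in r[:3]:
    e=cv2.minAreaRect(q); u=(e[0][0],e[0][1]+150); print("red",u,e[1],plane(ray("wrist",u,c),.072)[:2])
    cv2
h=robot.snapshot("top"); 
for q in blobs(h,"red",40)[:4]: print("top",cv2.minAreaRect(q)[0],plane(ray("top",cv2.minAreaRect(q)[0]),.072)[:2])
o=robot.get_obs(); print(o["tool_pos"])
E
```

```text
rim [0.59110481 0.30883612] head [0.5924339  0.30873437]
plate [0.59513106 0.30748129] [np.float64(0.1019), np.float64(0.0995), np.float64(0.1001), np.float64(0.0986)]
stand [0.59155074 0.30844408] [np.float64(0.1656), np.float64(0.118), np.float64(0.1148)]
red (245.0, 230.0) (30.0, 30.0) [0.59136702 0.30826244]
top (201.75001525878906, 213.75001525878906) [0.43849694 0.14669377]
top (133.5, 236.5) [0.39539324 0.28681339]
top (123.0, 142.5) [0.58997066 0.30653703]
top (418.29266357421875, 38.1341438293457) [ 0.79693119 -0.31412795]
[0.59736431 0.33686832 0.15933598]
```

Request:
carry_out(
  increments=[
    [0, [-2, -14, 0], 0],
    [0, [-2, -15, 0], 0],
    [0, [0, 0, 0], 0],
    [0, [0, 0, 0], 0],
    [0, [0, 0, 0], 0],
  ],
)

```text
time: 10.55
tool_pos: [0.5916, 0.3092, 0.1594]
ee_rot: [3.141, 0.0, 2.805]
wrist_force: [-0.2, 0.1, 0.4]
width: 0.0938
finger_force: 0.0
```

```bash
python3 look.py w6; python3 - <<'E'
from h import *
import json
R=[]
for n in("w5","w6"):
    c=json.load(open(n+".json")); im=cv2.imread(f"pics/{n}.png")[150:320]
    q=blobs(im,"red",100)[0]; e=cv2.minAreaRect(q); u=(e[0][0],e[0][1]+150); R.append(ray("wrist",u,c)); print(u,e[1],plane(R[-1],.072)[:2])
print(cross(*R))
E
```

```text
[0.59159363 0.30920397 0.15935558] [3.14095757e+00 1.75049150e-04 2.80519122e+00] 0.01
(245.0, 230.0) (30.0, 30.0) [0.59136702 0.30826244]
(281.0, 223.5) (31.0, 30.0) [0.5911732  0.30772088]
(array([0.59256151, 0.30723244, 0.06724754]), np.float64(0.0001047511568026772))
```

Request:
carry_out(
  increments=[
    [0, [0, -0.8, 20], 0],
    [0, [0, 0, 30], 0],
    [0, [0, 0, 20], 0],
    [0, [0, 0, 10], 0],
    [0, [0, 0, 5.5], 0],
    [0, [0, 0, 0], 0],
    [0, [0, 0, 0], 0],
  ],
)

```text
time: 11.3
tool_pos: [0.592, 0.3092, 0.075]
ee_rot: [3.14, 0.002, 2.806]
wrist_force: [0.5, -0.8, 0.2]
width: 0.0941
finger_force: 0.0
```

Request:
carry_out(
  increments=[
    [255, [0, 0, 0], 0],
    [255, [0, 0, 0], 0],
    [255, [0, 0, 0], 0],
    [255, [0, 0, 0], 0],
    [255, [0, 0, 0], 0],
    [255, [0, 0, 0], 0],
    [255, [0, 0, 0], 0],
  ],
)

```text
time: 12.0
tool_pos: [0.5912, 0.3088, 0.0736]
ee_rot: [3.141, -0.0, 2.806]
wrist_force: [-0.8, -0.2, -0.5]
width: 0.0451
finger_force: 30.0
```

Request:
carry_out(
  increments=[
    [255, [0, 0, -10], 0],
    [255, [0, 0, -15], 0],
    [255, [0, 0, -25], 0],
    [255, [0, 0, -30], 0],
    [255, [0, 0, 0], 0],
    [255, [0, 0, 0], 0],
  ],
)

```text
time: 12.6
tool_pos: [0.5917, 0.3089, 0.1547]
ee_rot: [3.14, 0.002, 2.806]
wrist_force: [-0.5, -0.4, -4.6]
width: 0.0452
finger_force: 30.0
```

Request:
carry_out(
  increments=[
    [255, [-4, -12, 0], 0],
    [255, [-10, -30, 0], 0],
    [255, [-16, -47, 0], 0],
    [255, [-16, -47, 0], 0],
    [255, [-16, -47, 0], 0],
    [255, [-16, -47, 0], 0],
    [255, [-11, -34, 0], 0],
    [255, [-5.9, -22.6, 0], 0],
  ],
)

```text
time: 13.4
tool_pos: [0.5845, 0.0029, 0.151]
ee_rot: [-3.139, -0.004, 2.802]
wrist_force: [1.0, 0.7, -3.7]
width: 0.0457
finger_force: 30.0
```

Request:
carry_out(
  increments=[
    [255, [0, 0, 0], 0],
    [255, [0, 0, 0], 0],
    [255, [0, 0, 10], 0],
    [255, [0, 0, 25], 0],
    [255, [0, 0, 30], 0],
    [255, [0, 0, 30], 0],
    [255, [0, 0, 0], 0],
    [255, [0, 0, 0], 0],
  ],
)

```text
time: 14.2
tool_pos: [0.5856, 0.008, 0.0576]
ee_rot: [-3.141, -0.002, 2.807]
wrist_force: [-0.2, -0.3, -2.3]
width: 0.0456
finger_force: 30.0
```

Request:
carry_out(
  increments=[
    [255, [-1, 0, 12], 0],
    [255, [0, 0, 10], 0],
    [255, [0, 0, 3], 0],
    [255, [0, 0, 1], 0],
    [255, [0, 0, 1], 0],
    [255, [0, 0, 0], 0],
    [255, [0, 0, 0], 0],
  ],
)

```text
time: 14.9
tool_pos: [0.5876, 0.0065, 0.032]
ee_rot: [3.141, 0.001, 2.806]
wrist_force: [0.2, -0.5, -3.4]
width: 0.0456
finger_force: 30.0
```

Request:
carry_out(
  increments=[
    [255, [0, 0, 0.8], 0],
    [255, [0, 0, 0.7], 0],
    [255, [0, 0, 0.5], 0],
    [255, [0, 0, 0], 0],
    [255, [0, 0, 0], 0],
  ],
)

```text
time: 15.4
tool_pos: [0.5873, 0.0066, 0.0295]
ee_rot: [3.142, -0.0, 2.806]
wrist_force: [-0.2, 0.5, -3.2]
width: 0.0453
finger_force: 30.0
```

Request:
carry_out(
  increments=[
    [255, [0, 0, 0.7], 0],
    [255, [0, 0, 0], 0],
    [255, [0, 0, 0], 0],
    [255, [0, 0, 0], 0],
  ],
)

```text
time: 15.8
tool_pos: [0.5874, 0.0066, 0.0295]
ee_rot: [3.141, 0.0, 2.806]
wrist_force: [-2.9, 0.5, 1.5]
width: 0.0454
finger_force: 30.0
```

Request:
carry_out(
  increments=[
    [0, [0, 0, 0], 0],
    [0, [0, 0, 0], 0],
    [0, [0, 0, 0], 0],
    [0, [0, 0, 0], 0],
    [0, [0, 0, -10], 0],
    [0, [0, 0, -30], 0],
    [0, [0, 0, -40], 0],
    [0, [0, 0, -50], 0],
  ],
)

```text
time: 16.6
tool_pos: [0.586, 0.0067, 0.1588]
ee_rot: [-3.141, -0.004, 2.806]
wrist_force: [1.0, -0.7, 0.9]
width: 0.0939
finger_force: 0.0
```

Request:
carry_out(
  increments=[
    [0, [5, 15, 0], 0],
    [0, [15, 44, 0], 0],
    [0, [16, 47, 0], 0],
    [0, [16, 47, 0], 0],
    [0, [16, 47, 0], 0],
    [0, [16, 47, 0], 0],
    [0, [8, 27, 0], 0],
    [0, [3, 12, 0], 0],
  ],
)

```text
time: 17.4
tool_pos: [0.5912, 0.3111, 0.1589]
ee_rot: [3.141, -0.0, 2.81]
wrist_force: [-0.6, -0.3, -0.3]
width: 0.094
finger_force: 0.0
```

Request:
carry_out(
  increments=[
    [0, [0, 0, 0], 0],
    [0, [0, 0, 0], 0],
    [0, [0, 0, 0], 0],
  ],
)

```text
time: 17.7
tool_pos: [0.5923, 0.306, 0.1591]
ee_rot: [-3.141, 0.0, 2.804]
wrist_force: [0.7, 0.8, -0.1]
width: 0.094
finger_force: 0.0
```

```bash
python3 look.py w7; python3 - <<'E'
from h import *
import json
c=json.load(open("w7.json")); w=cv2.imread("pics/w7.png")
for q in blobs(w,"red",100): e=cv2.minAreaRect(q); print(e[0],e[1],plane(ray("wrist",e[0],c),.072)[:2].round(4),plane(ray("wrist",e[0],c),.04)[:2].round(4))
t=robot.snapshot("top")
for q in blobs(t,"red",60): e=cv2.minAreaRect(q); print("top",e[0],e[1],plane(ray("top",e[0]),.072)[:2].round(4),plane(ray("top",e[0]),.04)[:2].round(4))
a=cv2.resize(t[100:200,220:320],(400,400),interpolation=2); b=cv2.resize(w[60:340,80:380],(400,373),interpolation=2); b=cv2.copyMakeBorder(b,0,27,0,0,0)
cv2.imwrite("pics/c7.png",np.hstack([a,b]))
E
```

```text
[0.59230419 0.30600592 0.15912358] [-3.14119978e+00  3.79556677e-04  2.80354850e+00] 0.005
(92.5, 124.0) (42.0, 51.0) [0.4545 0.1804] [0.4461 0.1614]
(284.50006103515625, 221.0000457763672) (31.819805145263672, 31.819805145263672) [0.5907 0.3079] [0.5996 0.305 ]
top (202.00001525878906, 214.00001525878906) (21.21320343017578, 19.798988342285156) [0.438  0.1462] [0.4399 0.1509]
```

View pics/c7.png

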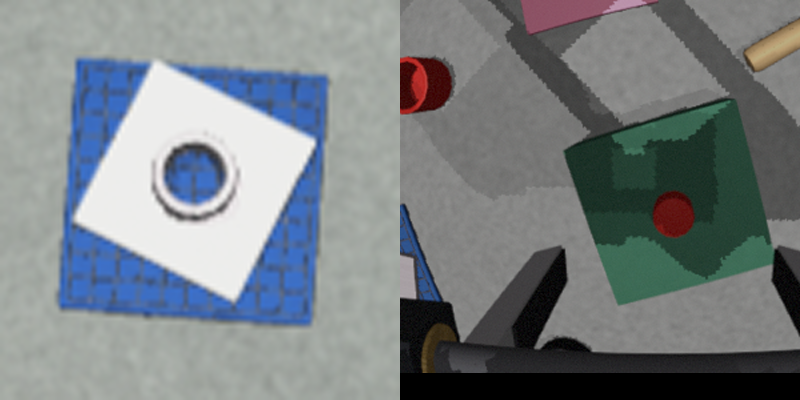

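Left: the grey flange is flat on the blue mat, apparently about 5 mm towards the image top (+x). Right: the bare pin head on the stand is at (284.5,221). I'll quantify the offset.

```bash
python3 - <<'E'
from h import *
im=robot.snapshot("top"); cv2.imwrite("pics/top7.png",im)
h=cv2.cvtColor(im,cv2.COLOR_BGR2HSV)
def quad(m,z,n,off=(0,0)):
    C=max(cv2.findContours(m,cv2.RETR_EXTERNAL,cv2.CHAIN_APPROX_NONE)[0],key=cv2.contourArea)
    r=cv2.minAreaRect(C); P=np.array([plane(ray("top",p+np.array(off)),z)[:2] for p in cv2.boxPoints(r)]); 
    print(n,np.round(r[0]+np.array(off),1),P.mean(0).round(4),[np.linalg.norm(P[i]-P[i-1]).round(3) for i in(0,1)],np.round(r[2]))
roi=h[105:190,225:312]
quad(cv2.inRange(roi,(0,0,190),(180,50,255)),.011,"grey",(225,105))
quad(cv2.morphologyEx(cv2.inRange(roi,(0,0,190),(180,50,255))|cv2.inRange(roi,(100,80,30),(130,255,255)),cv2.MORPH_CLOSE,np.ones((5,5))),.006,"bluemat",(225,105))
roi=h[110:205,360:455]; m=mask(im,"yel")[110:205,360:455]
quad(cv2.morphologyEx(m,cv2.MORPH_CLOSE,np.ones((5,5))),.006,"yellow",(360,110))
quad(mask(im,"green")[105:185,85:170],.05,"stand",(85,105))
E
```

```text
grey [268.2 144.6] [0.5907 0.0074] [np.float64(0.1), np.float64(0.101)] 27.0
bluemat [267.9 147.2] [0.586  0.0081] [np.float64(0.139), np.float64(0.141)] 4.0
yellow [407.5 157.4] [ 0.556  -0.2995] [np.float64(0.14), np.float64(0.142)] 79.0
stand [121.  144.5] [0.5908 0.3174] [np.float64(0.168), np.float64(0.152)] 90.0
```

Request:
carry_out(
  increments=[
    [0, [1.9, 1.5, 20], 0],
    [0, [0, 0, 30], 0],
    [0, [0, 0, 22], 0],
    [0, [0, 0, 12], 0],
    [0, [0, 0, 7], 0],
    [0, [0, 0, 0], 0],
    [0, [0, 0, 0], 0],
  ],
)

```text
time: 18.55
tool_pos: [0.5914, 0.3101, 0.0693]
ee_rot: [3.14, 0.002, 2.806]
wrist_force: [-0.0, -0.1, -1.9]
width: 0.0942
finger_force: 0.0
```

Request:
carry_out(
  increments=[
    [160, [0, 0, 0], 0],
    [160, [0, 0, 0], 0],
    [160, [0, 0, 0], 0],
    [160, [0, 0, 0], 0],
    [160, [0, 0, 0], 0],
    [160, [0, 0, 0], 0],
  ],
)

```text
time: 19.15
tool_pos: [0.5906, 0.31, 0.0679]
ee_rot: [3.142, -0.0, 2.806]
wrist_force: [-0.4, 0.9, -0.3]
width: 0.0494
finger_force: 0.0
```

```bash
python3 look.py w8; python3 - <<'E'
from h import *
import json
w=cv2.imread("pics/w8.png"); c=json.load(open("w8.json"))
for q in blobs(w,"red",100): e=cv2.minAreaRect(q); print(e[0],e[1],plane(ray("wrist",e[0],c),.072)[:2].round(4))
cv2.imwrite("pics/c8.png",cv2.resize(w[150:350,180:380],(600,600),interpolation=2))
E
```

```text
[0.59057163 0.30995465 0.06790341] [ 3.14150978e+00 -7.10543163e-06  2.80585490e+00] 0.002
(34.0, 130.5) (55.0, 64.0) [0.4604 0.1949]
(280.5, 268.5) (45.0, 53.0) [0.5884 0.309 ]
```

View pics/c8.png

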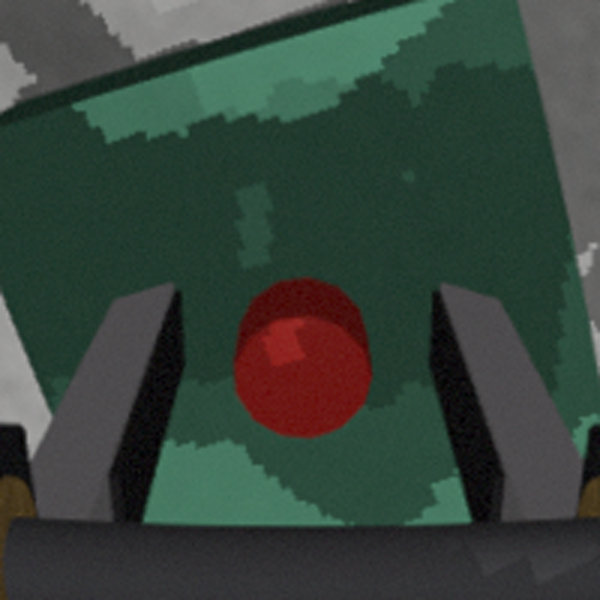

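The pin head (full frame about (281,276)) sits midway between the half-closed fingers to within about 0.5 mm.

```bash
python3 - <<'E'
from h import *
import json
for n,u in(("w8",(281,275.7)),): print(plane(ray("wrist",u,json.load(open(n+".json"))),.072))
E
```

```text
[0.59257308 0.3078393  0.072     ]
```

Request:
carry_out(
  increments=[
    [255, [0, 0, 0], 0],
    [255, [0, 0, 0], 0],
    [255, [0, 0, 0], 0],
    [255, [0, 0, 0], 0],
    [255, [0, 0, 0], 0],
    [255, [0, 0, 0], 0],
  ],
)

```text
time: 19.8
tool_pos: [0.5905, 0.3098, 0.0679]
ee_rot: [-3.141, -0.0, 2.806]
wrist_force: [-0.5, 0.1, -0.3]
width: 0.0253
finger_force: 30.0
```

Request:
carry_out(
  increments=[
    [255, [0, 0, -5], 0],
    [255, [0, 0, -10], 0],
    [255, [0, 0, -15], 0],
    [255, [0, 0, -20], 0],
    [255, [0, 0, -20], 0],
    [255, [0, 0, 0], 0],
    [255, [0, 0, 0], 0],
  ],
)

```text
time: 20.5
tool_pos: [0.5911, 0.3102, 0.1392]
ee_rot: [3.14, 0.002, 2.806]
wrist_force: [0.1, -0.0, -0.7]
width: 0.0252
finger_force: 30.0
```

Request:
carry_out(
  increments=[
    [255, [5, -12, 0], 0],
    [255, [15, -32, 0], 0],
    [255, [20, -42, 0], 0],
    [255, [20, -42, 0], 0],
    [255, [17, -37, 0], 0],
    [255, [10, -22, 0], 0],
    [255, [5.1, -12.6, 0], 0],
    [255, [0, 0, 0], 0],
  ],
)

```text
time: 21.3
tool_pos: [0.4369, 0.1511, 0.1373]
ee_rot: [-3.141, -0.001, 2.805]
wrist_force: [-0.2, 0.1, -0.8]
width: 0.0247
finger_force: 30.0
```

Request:
carry_out(
  increments=[
    [255, [0, 0, 0], 0],
    [255, [0, 0, 0], 0],
    [255, [0, 0, 0], 0],
  ],
)

```text
time: 21.6
tool_pos: [0.4385, 0.1525, 0.1377]
ee_rot: [3.141, -0.0, 2.807]
wrist_force: [-0.6, 0.3, -1.3]
width: 0.0254
finger_force: 30.0
```

```bash
python3 look.py w9; python3 - <<'E'
from h import *
w=cv2.imread("pics/w9.png"); t=robot.snapshot("top"); s=robot.snapshot("side")
f=lambda a:cv2.resize(a,(266,400),interpolation=2)
cv2.imwrite("pics/c9.png",np.hstack([cv2.resize(w[130:330,180:380],(400,400),interpolation=2),cv2.resize(s[140:240,220:320],(400,400),interpolation=2)]))
E
```

```text
[0.43849439 0.15249831 0.13769823] [ 3.14142230e+00 -2.87855928e-04  2.80658658e+00] 0.003
```

View pics/c9.png

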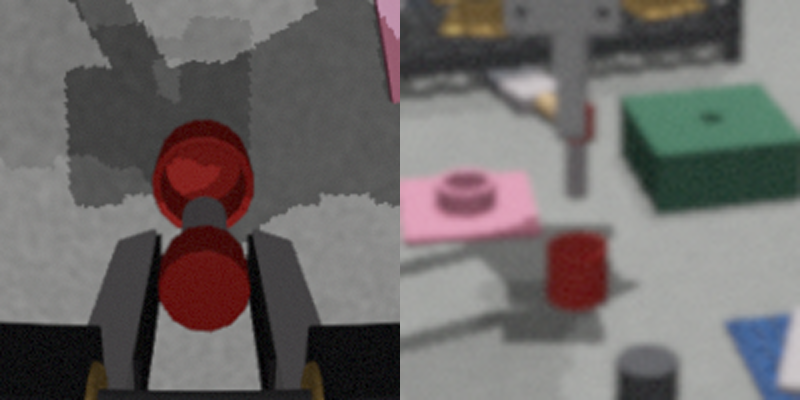

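The pin is held upright above the red pot, and the bare sleeve is visible. The pot rim's centre is at about (281.5,221) in the wrist frame.

```bash
python3 - <<'E'
from h import *
import json
c=json.load(open("w9.json"))
for u in((281.5,221),(281.5,216)): print(plane(ray("wrist",u,c),.04).round(4))
print("head",plane(ray("wrist",(282.5,275),c),.142).round(4))
E
```

```text
[0.4389 0.1511 0.04  ]
[0.4348 0.1525 0.04  ]
head [0.4403 0.1513 0.142 ]
```

Request:
carry_out(
  increments=[
    [255, [0, 0, 15], 0],
    [255, [0, 0, 20], 0],
    [255, [0, 0, 15], 0],
    [255, [0, 0, 10], 0],
    [255, [0, 0, 6], 0],
    [255, [0, 0, 2], 0],
    [255, [0, 0, 1], 0],
    [255, [0, 0, 0], 0],
  ],
)

```text
time: 22.55
tool_pos: [0.4383, 0.1519, 0.0695]
ee_rot: [3.141, 0.001, 2.806]
wrist_force: [-0.3, -1.1, -1.7]
width: 0.0254
finger_force: 30.0
```

Request:
carry_out(
  increments=[
    [255, [0, 0, 1], 0],
    [255, [0, 0, 0], 0],
    [255, [0, 0, 0], 0],
  ],
)

```text
time: 22.85
tool_pos: [0.438, 0.1519, 0.0681]
ee_rot: [3.141, 0.0, 2.806]
wrist_force: [0.2, -0.9, -1.7]
width: 0.0253
finger_force: 30.0
```

Request:
carry_out(
  increments=[
    [255, [0, 0, 0.7], 0],
    [255, [0, 0, 0], 0],
    [0, [0, 0, 0], 0],
    [0, [0, 0, 0], 0],
    [0, [0, 0, 0], 0],
    [0, [0, 0, 0], 0],
    [0, [0, 0, -15], 0],
    [0, [0, 0, -35], 0],
  ],
)

```text
time: 23.65
tool_pos: [0.4353, 0.1512, 0.1144]
ee_rot: [-3.138, -0.007, 2.806]
wrist_force: [0.2, 0.4, 0.2]
width: 0.0698
finger_force: 0.0
```

Request:
carry_out(
  increments=[
    [0, [0, 0, -40], 0],
    [0, [-15, -7, 0], 0],
    [0, [-35, -16, 0], 0],
    [0, [-42, -19, 0], 0],
    [0, [-42, -19, 0], 0],
    [0, [-32, -14, 0], 0],
    [0, [-18, -8, 0], 0],
    [0, [-8.1, -3.7, 0], 0],
  ],
)

```text
time: 24.45
tool_pos: [0.5915, 0.0047, 0.1557]
ee_rot: [-3.141, -0.001, 2.804]
wrist_force: [0.2, -0.5, 0.6]
width: 0.0938
finger_force: 0.0
```

Request:
carry_out(
  increments=[
    [0, [0, 0, 0], 0],
    [0, [0, 0, 0], 0],
    [0, [0, 0, 0], 0],
  ],
)

```text
time: 24.75
tool_pos: [0.59, 0.0076, 0.1573]
ee_rot: [3.141, -0.0, 2.807]
wrist_force: [-0.7, -0.8, -0.6]
width: 0.0939
finger_force: 0.0
```

```bash
python3 look.py w10; python3 - <<'E'
from h import *
w=cv2.imread("pics/w10.png"); t=robot.snapshot("top"); cv2.imwrite("pics/top10.png",t)
cv2.imwrite("pics/c10.png",np.hstack([cv2.resize(w[130:330,180:380],(400,400),interpolation=2),cv2.resize(t[180:250,170:240],(400,400),interpolation=2)]))
E
```

```text
[0.58997209 0.00762113 0.15727086] [ 3.14130699e+00 -2.58171858e-04  2.80704023e+00] 0.005
```

View pics/c10.png

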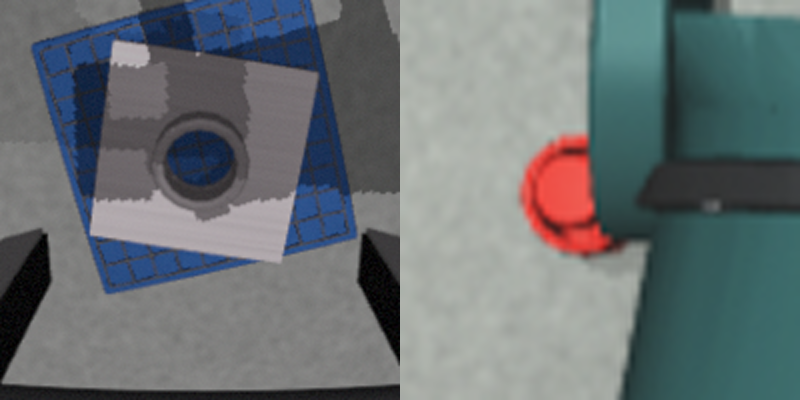

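The pin's head sits inside the red pot's rim. The grey plate's corners are at crop (113,40), (319,72), (283,263) and (90,235), with the rim at (201,163).

```bash
python3 - <<'E'
from h import *
import json
c=json.load(open("w10.json")); g=lambda p,z: plane(ray("wrist",(180+p[0]/2,130+p[1]/2),c),z)[:2]
P=np.array([g(p,.012) for p in((113,40),(319,72),(283,263),(90,235))]); print("plate",P.mean(0).round(4),[np.linalg.norm(P[i]-P[i-1]).round(4) for i in range(4)])
print("rim",g((201,163),.032).round(4)); print("mat",((g((32,45),.006)+g((356,238),.006))/2).round(4))
# stand and sleeve from top view taken before (top7) with pin head
t=cv2.imread("pics/top7.png")
for q in blobs(t,"red",30): e=cv2.minAreaRect(q); print("top red",np.round(e[0],1),np.round(e[1],1),plane(ray("top",e[0]),.072)[:2].round(4))
m=mask(t,"green")[105:185,85:170]; print("green rect",cv2.boundingRect(m))
c7=json.load(open("w7.json")); k=300/400; g7=lambda p,z: plane(ray("wrist",(80+(p[0]-400)*k,60+p[1]*k),c7),z)[:2]
P=np.array([g7(p,.05) for p in((565,151),(734,99),(773,264),(619,303))]); print("stand w7",P.mean(0).round(4),[np.linalg.norm(P[i]-P[i-1]).round(4) for i in range(4)])
E
```

```text
plate [0.5906 0.0052] [np.float64(0.1002), np.float64(0.1003), np.float64(0.1002), np.float64(0.101)]
rim [0.5891 0.0057]
mat [0.5859 0.0058]
top red [201.8 213.8] [20.5 19.8] [0.4385 0.1467]
top red [418.5  39. ] [ 8. 11.] [ 0.7951 -0.3145]
top red [142.3 239.6] [ 6.2 17.1] [0.3887 0.269 ]
green rect (0, 0, 73, 80)
stand w7 [0.5928 0.3075] [np.float64(0.1131), np.float64(0.1133), np.float64(0.1161), np.float64(0.1122)]
```

Request:
carry_out(
  increments=[
    [0, [0, -1.5, 25], 0],
    [0, [0, 0, 40], 0],
    [0, [0, 0, 35], 0],
    [0, [0, 0, 18], 0],
    [0, [0, 0, 9], 0],
    [0, [0, 0, 0], 0],
    [0, [0, 0, 0], 0],
  ],
)

```text
time: 25.55
tool_pos: [0.5911, 0.0055, 0.0316]
ee_rot: [3.141, 0.002, 2.806]
wrist_force: [-0.1, -0.3, 1.0]
width: 0.0936
finger_force: 0.0
```

Request:
carry_out(
  increments=[
    [255, [0, 0, 0], 0],
    [255, [0, 0, 0], 0],
    [255, [0, 0, 0], 0],
    [255, [0, 0, 0], 0],
    [255, [0, 0, 0], 0],
    [255, [0, 0, 0], 0],
    [255, [0, 0, 0], 0],
  ],
)

```text
time: 26.25
tool_pos: [0.5902, 0.0054, 0.0301]
ee_rot: [3.141, -0.0, 2.806]
wrist_force: [1.0, 0.8, 1.2]
width: 0.0453
finger_force: 30.0
```

Request:
carry_out(
  increments=[
    [255, [0, 0, -10], 0],
    [255, [0, 0, -25], 0],
    [255, [0, 0, -40], 0],
    [255, [0, 0, -40], 0],
    [255, [0, 0, 0], 0],
    [255, [0, 0, 0], 0],
  ],
)

```text
time: 26.85
tool_pos: [0.5903, 0.0052, 0.1456]
ee_rot: [3.141, 0.001, 2.806]
wrist_force: [-0.2, -0.3, -4.5]
width: 0.045
finger_force: 30.0
```

Request:
carry_out(
  increments=[
    [255, [4, 12, 0], 0],
    [255, [10, 30, 0], 0],
    [255, [16, 47, 0], 0],
    [255, [16, 47, 0], 0],
    [255, [16, 47, 0], 0],
    [255, [16, 47, 0], 0],
    [255, [12, 34, 0], 0],
    [255, [7.8, 22.6, 0], 0],
  ],
)

```text
time: 27.65
tool_pos: [0.5894, 0.3118, 0.1409]
ee_rot: [-3.138, -0.006, 2.809]
wrist_force: [0.7, -0.4, -3.3]
width: 0.0453
finger_force: 30.0
```

Request:
carry_out(
  increments=[
    [255, [0, 0, 0], 0],
    [255, [0, 0, 0], 0],
    [255, [0, 0, 15], 0],
    [255, [0, 0, 20], 0],
    [255, [0, 0, 20], 0],
    [255, [0, 0, 10], 0],
    [255, [0, 0, 0], 0],
    [255, [0, 0, 0], 0],
  ],
)

```text
time: 28.45
tool_pos: [0.5925, 0.3075, 0.0802]
ee_rot: [3.142, -0.0, 2.805]
wrist_force: [-0.4, -1.1, -3.8]
width: 0.0456
finger_force: 30.0
```

Request:
carry_out(
  increments=[
    [255, [0, 0, 3], 0],
    [255, [0, 0, 1], 0],
    [255, [0, 0, 1], 0],
    [255, [0, 0, 0], 0],
    [255, [0, 0, 0], 0],
  ],
)

```text
time: 28.95
tool_pos: [0.5923, 0.3082, 0.0754]
ee_rot: [3.141, 0.0, 2.806]
wrist_force: [-0.4, -0.2, -3.9]
width: 0.0455
finger_force: 30.0
```

Request:
carry_out(
  increments=[
    [255, [0, 0, 0.6], 0],
    [255, [0, 0, 0], 0],
    [255, [0, 0, 0], 0],
  ],
)

```text
time: 29.25
tool_pos: [0.5922, 0.3081, 0.0745]
ee_rot: [3.142, -0.0, 2.806]
wrist_force: [-0.3, 0.2, -3.8]
width: 0.0452
finger_force: 30.0
```

Request:
carry_out(
  increments=[
    [255, [0, 0, 0.5], 0],
    [255, [0, 0, 0], 0],
    [255, [0, 0, 0.4], 0],
    [255, [0, 0, 0], 0],
    [255, [0, 0, 0], 0],
  ],
)

```text
time: 29.75
tool_pos: [0.5923, 0.3081, 0.0742]
ee_rot: [3.141, 0.0, 2.806]
wrist_force: [-1.0, -0.1, -1.1]
width: 0.0452
finger_force: 30.0
```

Request:
carry_out(
  increments=[
    [255, [0, 0, 0.3], 0],
    [0, [0, 0, 0], 0],
    [0, [0, 0, 0], 0],
    [0, [0, 0, 0], 0],
    [0, [0, 0, 0], 0],
    [0, [0, 0, -10], 0],
    [0, [0, 0, -35], 0],
    [0, [0, 0, -40], 0],
  ],
)

```text
time: 30.55
tool_pos: [0.5913, 0.3076, 0.1578]
ee_rot: [-3.139, -0.003, 2.806]
wrist_force: [0.7, -0.1, 0.5]
width: 0.0933
finger_force: 0.0
```

Request:
carry_out(
  increments=[
    [0, [-6, -24, 0], 0],
    [0, [-13.5, -47, 0], 0],
    [0, [-13.5, -47, 0], 0],
    [0, [-13.5, -47, 0], 0],
    [0, [-13.5, -47, 0], 0],
    [0, [-13.5, -47, 0], 0],
    [0, [-13.5, -47, 0], 0],
    [0, [-13.5, -47, 0], 0],
  ],
)

```text
time: 31.35
tool_pos: [0.5707, -0.0602, 0.1597]
ee_rot: [3.141, 0.002, 2.806]
wrist_force: [0.5, 0.5, -0.0]
width: 0.0937
finger_force: 0.0
```

Request:
carry_out(
  increments=[
    [0, [-13.5, -47, 0], 0],
    [0, [-13.5, -47, 0], 0],
    [0, [-13.5, -47, 0], 0],
    [0, [-13.5, -47, 0], 0],
    [0, [-13.5, -47, 0], 0],
    [0, [0, 0, 0], 0],
    [0, [0, 0, 0], 0],
    [0, [0, 0, 0], 0],
  ],
)

```text
time: 32.15
tool_pos: [0.5574, -0.3015, 0.1589]
ee_rot: [3.141, 0.0, 2.807]
wrist_force: [-0.6, -0.3, 0.0]
width: 0.0939
finger_force: 0.0
```

```bash
python3 look.py w11; python3 - <<'E'
from h import *
w=cv2.imread("pics/w11.png"); t=robot.snapshot("top"); cv2.imwrite("pics/top11.png",t)
cv2.imwrite("pics/c11.png",np.hstack([cv2.resize(w[130:330,180:380],(400,400),interpolation=2),cv2.resize(t[95:195,75:175],(400,400),interpolation=2)]))
E
```

```text
[ 0.55741748 -0.30145007  0.15887465] [3.14096758e+00 4.46278699e-04 2.80671205e+00] 0.019
```

View pics/c11.png

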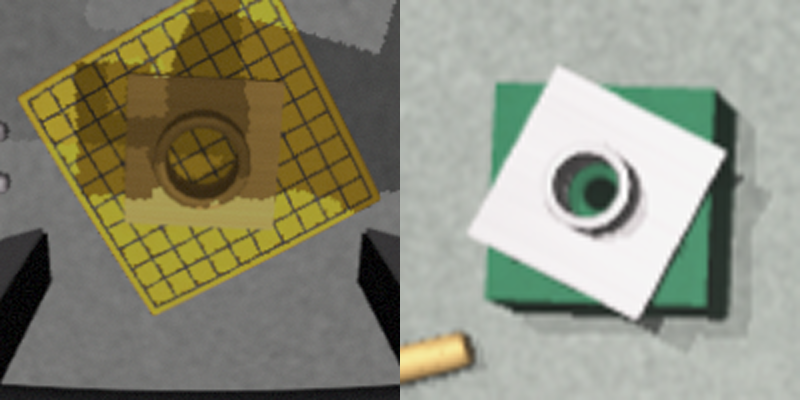

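Right: the grey flange is centred on the stand to within about 1 mm, with the empty sleeve visible through the bore. Left: the gold plate's corners are at crop (127,75), (283,80), (273,228) and (125,224), with the rim at (202,158).

```bash
python3 - <<'E'
from h import *
import json
c=json.load(open("w11.json")); g=lambda p,z: plane(ray("wrist",(180+p[0]/2,130+p[1]/2),c),z)[:2]
P=np.array([g(p,.012) for p in((127,75),(283,80),(273,228),(125,224))]); print("plate",P.mean(0).round(4),[np.linalg.norm(P[i]-P[i-1]).round(4) for i in range(4)])
print("rim",g((202,158),.032).round(4))
t=cv2.imread("pics/top5.png"); q=np.array([(165,95),(307,152),(262,298),(107,243)])/400*85+np.array([365,115])
print("top plate",np.mean([plane(ray("top",u),.012)[:2] for u in q],0).round(4))
def top(pts,z): return np.mean([plane(ray("top",np.array(p)/4+np.array([75-100,95])),z)[:2] for p in pts],0).round(4)
print("stand",top([(498,84),(717,90),(707,307),(486,297)],.05),"grey",top([(560,66),(726,151),(637,320),(468,232)],.056))
print(robot.get_obs()["tool_pos"])
E
```

```text
plate [ 0.5575 -0.3033] [np.float64(0.0763), np.float64(0.0755), np.float64(0.076), np.float64(0.0758)]
rim [ 0.5549 -0.3023]
top plate [ 0.5559 -0.3027]
stand [0.5922 0.308 ] grey [0.5922 0.3084]
[ 0.55760262 -0.30083463  0.15885097]
```

Request:
carry_out(
  increments=[
    [0, [0, -2, 25], 0],
    [0, [0, 0, 40], 0],
    [0, [0, 0, 37], 0],
    [0, [0, 0, 18], 0],
    [0, [0, 0, 8.5], 0],
    [0, [0, 0, 0], 0],
    [0, [0, 0, 0], 0],
  ],
)

```text
time: 32.95
tool_pos: [0.5576, -0.3043, 0.0316]
ee_rot: [-3.141, 0.003, 2.807]
wrist_force: [0.4, 0.2, 1.1]
width: 0.094
finger_force: 0.0
```

Request:
carry_out(
  increments=[
    [255, [0, 0, 0], 0],
    [255, [0, 0, 0], 0],
    [255, [0, 0, 0], 0],
    [255, [0, 0, 0], 0],
    [255, [0, 0, 0], 0],
    [255, [0, 0, 0], 0],
    [255, [0, 0, 0], 0],
  ],
)

```text
time: 33.65
tool_pos: [0.5566, -0.3039, 0.0298]
ee_rot: [3.141, -0.0, 2.806]
wrist_force: [1.0, 0.9, 0.5]
width: 0.0457
finger_force: 30.0
```

Request:
carry_out(
  increments=[
    [255, [0, 0, -10], 0],
    [255, [0, 0, -25], 0],
    [255, [0, 0, -45], 0],
    [255, [0, 0, -50], 0],
    [255, [0, 0, 0], 0],
    [255, [0, 0, 0], 0],
  ],
)

```text
time: 34.25
tool_pos: [0.557, -0.3049, 0.162]
ee_rot: [-3.14, 0.004, 2.806]
wrist_force: [-0.4, -0.8, -3.2]
width: 0.0456
finger_force: 30.0
```

Request:
carry_out(
  increments=[
    [255, [4, 13, 0], 0],
    [255, [10, 35, 0], 0],
    [255, [13.3, 47, 0], 0],
    [255, [13.3, 47, 0], 0],
    [255, [13.3, 47, 0], 0],
    [255, [13.3, 47, 0], 0],
    [255, [13.3, 47, 0], 0],
    [255, [13.3, 47, 0], 0],
  ],
)

```text
time: 35.05
tool_pos: [0.5742, 0.041, 0.1566]
ee_rot: [-3.14, -0.006, 2.806]
wrist_force: [1.2, -0.2, -2.4]
width: 0.0461
finger_force: 30.0
```

Request:
carry_out(
  increments=[
    [255, [13.3, 47, 0], 0],
    [255, [13.3, 47, 0], 0],
    [255, [13.3, 47, 0], 0],
    [255, [13.3, 47, 0], 0],
    [255, [10.7, 38, 0], 0],
    [255, [6.6, 23, 0], 0],
    [255, [3.1, 11, 0], 0],
    [255, [0, 0, 0], 0],
  ],
)

```text
time: 35.85
tool_pos: [0.5911, 0.309, 0.1571]
ee_rot: [-3.138, -0.004, 2.808]
wrist_force: [0.2, -0.1, -2.6]
width: 0.0457
finger_force: 30.0
```

Request:
carry_out(
  increments=[
    [255, [0, 0, 0], 0],
    [255, [0, 0, 0], 0],
    [255, [0, 0, 15], 0],
    [255, [0, 0, 20], 0],
    [255, [0, 0, 14], 0],
    [255, [0, 0, 4], 0],
    [255, [0, 0, 0], 0],
    [255, [0, 0, 0], 0],
  ],
)

```text
time: 36.65
tool_pos: [0.5933, 0.3079, 0.1076]
ee_rot: [3.141, 0.001, 2.806]
wrist_force: [0.4, 0.0, -2.7]
width: 0.0454
finger_force: 30.0
```

Request:
carry_out(
  increments=[
    [255, [1, 0, 3], 0],
    [255, [0, 0, 1.5], 0],
    [255, [0, 0, 1], 0],
    [255, [0, 0, 0.5], 0],
    [255, [0, 0, 0], 0],
    [255, [0, 0, 0], 0],
  ],
)

```text
time: 37.25
tool_pos: [0.5919, 0.3082, 0.101]
ee_rot: [3.141, 0.0, 2.806]
wrist_force: [0.2, -0.0, -2.1]
width: 0.0455
finger_force: 30.0
```

Request:
carry_out(
  increments=[
    [255, [0, 0, 0.5], 0],
    [255, [0, 0, 0], 0],
    [255, [0, 0, 0], 0],
  ],
)

```text
time: 37.55
tool_pos: [0.5919, 0.3082, 0.1004]
ee_rot: [3.142, 0.0, 2.806]
wrist_force: [-0.6, 0.8, -1.5]
width: 0.0456
finger_force: 30.0
```

Request:
carry_out(
  increments=[
    [255, [0, 0, 0.5], 0],
    [255, [0, 0, 0], 0],
    [255, [0, 0, 0.5], 0],
    [255, [0, 0, 0], 0],
    [255, [0, 0, 0], 0],
  ],
)

```text
time: 38.05
tool_pos: [0.5919, 0.3082, 0.0999]
ee_rot: [3.141, 0.0, 2.806]
wrist_force: [-1.3, -0.9, -0.3]
width: 0.0453
finger_force: 30.0
```

Contact made. I'll release, rise, back off and check.

Request:
carry_out(
  increments=[
    [255, [0, 0, 0.3], 0],
    [0, [0, 0, 0], 0],
    [0, [0, 0, 0], 0],
    [0, [0, 0, 0], 0],
    [0, [0, 0, 0], 0],
    [0, [0, 0, -10], 0],
    [0, [0, 0, -30], 0],
    [0, [0, 0, -40], 0],
  ],
)

```text
time: 38.85
tool_pos: [0.5906, 0.3077, 0.1777]
ee_rot: [-3.138, -0.004, 2.806]
wrist_force: [0.4, -0.6, -0.5]
width: 0.0937
finger_force: 0.0
```

Request:
carry_out(
  increments=[
    [0, [0, 0, -30], 0],
    [0, [20, 20, 0], 0],
    [0, [40, 20, 0], 0],
    [0, [45, 20, 0], 0],
    [0, [45, 20, 0], 0],
    [0, [40, 10, 0], 0],
    [0, [0, 0, 0], 0],
    [0, [0, 0, 0], 0],
  ],
)

```text
time: 39.65
tool_pos: [0.4417, 0.4564, 0.2101]
ee_rot: [3.141, 0.001, 2.808]
wrist_force: [0.9, 0.1, 0.4]
width: 0.094
finger_force: 0.0
```

```bash
python3 - <<'E'
from h import *
t=robot.snapshot("top"); s=robot.snapshot("side"); cv2.imwrite("pics/top12.png",t)
cv2.imwrite("pics/c12.png",np.hstack([cv2.resize(t[95:245,75:225],(400,400),interpolation=2),cv2.resize(s[140:240,240:340],(400,400),interpolation=2)]))
E
```

```text
(no output)
```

View pics/c12.png

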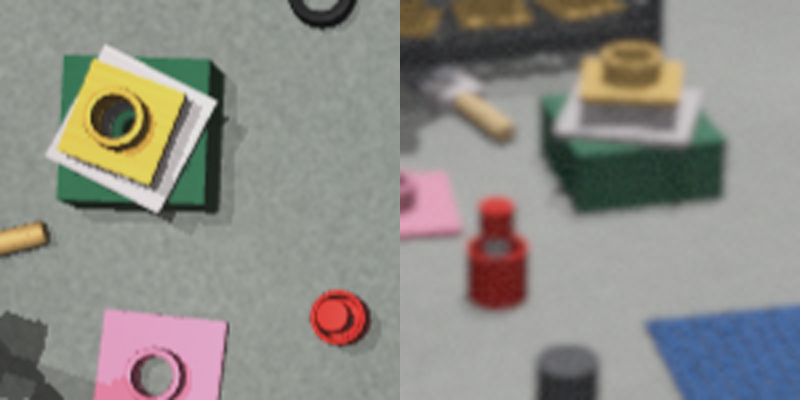

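The stack is back level and centred: gold at crop (118,118) on the grey, on the stand. The pin stands foot down in the red pot, crop (337,317), so I'm handing in.

```bash
python3 -c "
from bench import robot
print(robot.close_job())"
```

```text
the job is handed in; nothing more can be done
None
```

The job is done and handed in at about 40 s: the pin stands foot down in the red pot and both flanges are back on the stand, grey within about 1 mm of centre and gold looking centred on it; while parked, the grey flange sat about 5 mm off the blue mat's centre.

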